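# Set up the work light on its kickstand

### The job

The work light lies on its lens with its kickstand leg folded against its back. Slide the low round tub away from where the leg will come down, swing the leg out to its stop while the light still lies there, then tip the light up so that it stands by itself where it lay, leaning back on its foot bar and the leg, with the leg's cross-bar down on the bench. Leave the tin, the spray can and the white carton where they stand.

Things in the scene. Friction and masses are not known exactly. Their poses are not given: they have to be found in the camera images.
- lamp: grey LED work light, 0.7 kg, lying on its lens, back up. Origin on the bench under the middle of the foot bar; x -138 mm: carry handle (points roughly to -y), z: up out of its back, y: across. Housing x -102 to -12, y -45 to 45, z 0 to 30 mm. Standing on its leg it leans back 18 degrees, handle up, lens facing the way the handle pointed; tipped past upright it drops onto the leg by itself.
- handle (a point): middle of the carry handle's bar: round, 12 mm thick, 64 mm long across (along the lamp's y), at lamp x -138, z 26 mm, on arms at y about +-35 mm. Lying, there are 20 mm free under it and a 30 mm gap between it and the housing: it can be hooked from beneath with tilted fingertips or pinched from above.
- foot_bar (a point): middle of the round rubber foot bar that the light pivots on, at its other end: 12 mm thick, 90 mm long across, axis at lamp x 0, z 6 mm
- leg_foot (a point): middle of the cross-bar at the end of the T-shaped steel leg: round, 12 mm thick, 140 mm long across (overhangs the housing by 25 mm each side), 87 mm from the hinge, joined to it by a rod 8 mm thick. Folded it lies at lamp x -5, z 36 mm, just past the housing's foot end and above the foot bar, with 18 mm free beneath it.
- leg_hinge (a point): the leg's hinge, lamp x -92, z 36 mm, axis across (along the lamp's y)
- leg (a joint): angle of the leg in rad: 0 folded flat along the back, 0.767 fully out at its hard stop. It grows as the cross-bar rises from the back and swings towards the handle. Starts between 0.02 and 0.25. Light friction (0.05 N m) holds it where it is left.
- tub: low round orange plastic tub, 68 mm across, 22 mm tall, origin in the middle of its underside, light. It stands behind the foot end, 85 to 115 mm from the foot bar, where the leg's cross-bar (140 mm long) comes down, about 105 mm behind the foot bar. It may be slid anywhere.
- carton: closed white carton 70 x 105 x 66 mm tall, origin in the middle of its underside; it stands behind the foot end on the near or on the far side of the tub. Not to be disturbed. Fixed furniture behind the work: a white gas bottle (140 mm across, 0.36 m tall, axis at x 0.82, y -0.05 m) and a red wall cabinet (x over 0.70, y over 0.30, z over 0.32 m).
- pad: black brake pad 44 x 99 x 12 mm lying on the other side of the tub; origin in the middle of its underside. It may be shoved along.
- tin: round tin 85 mm across, 75 mm tall, beside the light; origin in the middle of its underside. Not to be disturbed.
- can: spray can with a red cap, 59 mm across, 202 mm tall, beside the light on the other side than the tin; origin in the middle of its underside. Not to be disturbed.
Mind the look-alikes: they are no part of the job. There is more than one size of the lamp; the job needs the largest. There is more than one size of the tub; the one meant has the size given above.

How it is judged:
By the outcome, as a careful person would: the job done as asked, in the order asked, and still so for the second after the job is handed in, with the robot touching nothing.
It also fails if it takes over 54 s, if anything falls off the work surface, if the arm or the gripper's body presses on something with over 40 N, if the wrist force passes 120 N, or if a joint passes its speed limit or range.

### The arm

A 6-joint arm with a two-finger parallel gripper is mounted at the origin on a cart in front of the work surface, level with it; the furniture and walls round the work are solid. World frame = base frame: x ahead of the robot, y to its left, z up, the work surface at z = 0. Lengths are in m, angles in degrees, forces in N, time in s.
With the tool pointing down it reaches from about 0.4 to 0.825 m from the base axis. Payload 7 kg.
Tool frame: the origin (TCP) lies at the very end of the fingers, on their centre line; the grasp point (between the pads) lies 19 mm behind it (r.hold_point_z is the distance from the TCP to the grasp point, in m); z points along the fingers, y is the line along which they close (so a half turn about z gives the same grasp; the last joint's range is limited). The gripper opens to 88 mm and grips with 3 to 60 N. Pads are 19 mm wide; open, the fingers measure 130 mm over their backs; the gripper's body (78 mm by 193 mm) begins 47 mm behind the grasp point.
Start: joints at [87.955, 20.546, 0.682, 0, -70.136, -16.507], TCP at [0.215, 0.64, 0.194] pointing down, gripper open.
Joint ranges: [-176.03, 176.03], [-82.01, 121.73], [-58.28, 71.71], [-173.87, 95.51], [-174.79, -0.11], [-173.66, 173.66]. Speed limits (degrees/s): [136.94, 136.94, 172.46, 180, 180, 180].

### API

Orientations are given as [roll, pitch, yaw] about the fixed x, y, z axes, in that order (R = Rz(yaw) Ry(pitch) Rx(roll)).
In Python, from plant import telemetry, vision, workorder, r gives the robot as it stands.
- The arm moves only by the tool move_arm, never from a script. Its argument "plan" is a list of rows, each a list of 7 numbers: the opening, from -1 (shut) to 1 (fully open), so that 0 is half open, then the shift along the world's x, y, z in m, then the turn, a rotation vector about the world's x, y, z in degrees. In form: [[fingers, dx, dy, dz, ax, ay, az], ...]. A call has 1 to 20 rows; each row shifts and turns the commanded pose from where the row before left it; what a row does not reach is not made up. A row lasts 1/8 s, in which the tool goes at most 62.5 mm and 10.7 degrees, less where a joint would pass 70% of its speed; a pose out of reach is approached as far as the arm can. A call is refused whole if a number of a shift passes 0.0625 or a number of a turn 10.7, either way. A call with a gripper value outside its range is refused whole. The fingers move at their own pace and stop on an object; "force" is the grip in N (left out, the last holds). Time passes only in rows, so rows that do not move let the fingers close. It gives the time, the measured TCP pose, the force, the opening and the grip force at its end, in the units of the state.
- telemetry.get_state(): the state, without advancing time (a new reading comes with each control period).
- vision.capture(name): name is "scene" or "top"; returns a dict with "img" (420x560x3 uint8, red, green, blue), "depth" (420x560 float32, m along the optical axis (not along the pixel's ray), 0 where there is no reading), "intrinsics" (3x3 intrinsics, pixels), "R" (3x3) and "t" (3): a world point X has camera coordinates R X + t. Camera axes: x right, y down, z forward; pixel columns grow to the right and rows downward; lengths in m; the calibration is good to about 2 mm. A picture is of the moment at which its call begins.
- workorder.close_job(): hands the job in; it is judged then, once.
The state is a dict: "time_s": time; "joints": joint angles; "qd": joint speeds; "joint_torque": joint torques, N m; "tcp_pos": TCP position; "eef_rot": TCP orientation; "contact_force": force on the tool from outside, world axes, zero at the start; "moment": the same for the moment, N m; "gripper_width": finger opening in m; "gripper_force": force on a finger pad.
Only numpy, scipy, OpenCV 4.12 (cv2) and the standard library are available. Lean on these libraries where they do the work, as an engineer would, in place of code of your own. Each camera call takes 0.05 s, during which the arm holds its last target. There are 200 camera calls.

## Working session

There is one attempt and no reset: what is moved stays moved. The work goes in short steps, Python scripts to look and compute and a tool call to move; the robot and the scene stay as the last step left them, time stands still between calls to the robot, and variables do not carry over. Pictures are saved under pics/ and viewed, at most 12 in all, crops included, and the job is handed in when it is done.

Besides the shell and the picture viewer there is one more tool, called after ">>>" in YAML: its name, and indented under it one key for each argument. move_arm: Moves the arm, as the interface text tells. Its arguments: {"type":"object","properties":{"plan":{"type":"array"},"force":{"type":"number"}},"required":["plan"]}

```bash
mkdir -p pics; ls; cat > h.py <<'E'
import numpy as np, cv2
from plant import telemetry, vision, workorder, r
def cap(n):
    return vision.capture(n)
def save(c,f): cv2.imwrite('pics/'+f,cv2.cvtColor(c['img'],cv2.COLOR_RGB2BGR))
def pt(c,u,v):
    d=c['depth'][int(v),int(u)]
    p=np.linalg.inv(c['intrinsics'])@np.array([u,v,1])*d
    return c['R'].T@(p-c['t'])
def cloud(c):
    H,W=c['depth'].shape
    u,v=np.meshgrid(np.arange(W),np.arange(H))
    P=np.stack([u,v,np.ones_like(u)],-1).reshape(-1,3)@np.linalg.inv(c['intrinsics']).T*c['depth'].reshape(-1,1)
    return ((P-c['t'])@c['R']).reshape(H,W,3)
def proj(c,X):
    p=c['intrinsics']@(c['R']@np.array(X)+c['t']); return p[:2]/p[2]
E
python3 - <<'E'
from h import *
for n in('scene','top'):
    c=cap(n);save(c,n+'0.png');np.savez('/tmp/'+n+'0.npz',**c);print(n,-c['R'].T@c['t'],c['R'][2])
s=telemetry.get_state();print(s)
E
```

```text
pics
scene [ 0.0253931  -0.11661705  0.70494173] [ 0.6152239   0.34158312 -0.71050723]
top [0.49757783 0.21420842 0.98979391] [ 0.10308073 -0.02661051 -0.99431697]
{'time_s': 0.1, 'joints': array([ 8.79552043e+01,  2.05872738e+01,  6.39790258e-01, -1.63280431e-02,
       -7.01380018e+01, -1.65066729e+01]), 'qd': array([ 0.02184046, -0.17493181,  0.18882931,  0.15781943, -0.0415723 ,
       -0.08176539]), 'joint_torque': array([-2.54117214e-03, -5.84165847e+01,  2.93752420e+01,  7.01553136e+00,
        1.01594735e-02, -5.89163483e-05]), 'tcp_pos': array([0.21464248, 0.63944614, 0.19272734]), 'eef_rot': array([ 1.79913676e+02, -9.57298366e-03, -1.85570204e+01]), 'contact_force': array([ 0.41266603, -0.88234538,  0.08447876]), 'moment': array([0.01596551, 0.06564683, 0.00123043]), 'gripper_force': 0.0, 'gripper_width': 0.0874430187896798}
```

View pics/scene0.png

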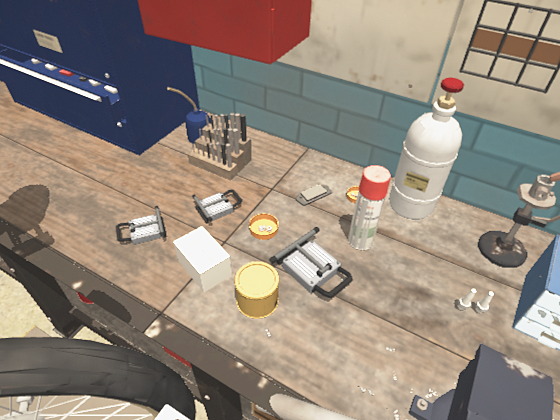

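View pics/top0.png

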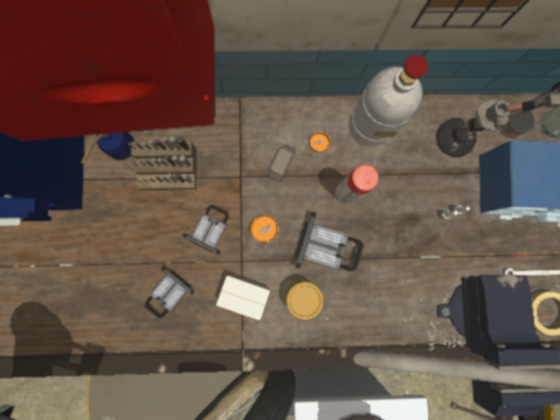

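The top view shows the large lamp at about (328,243) with its handle to the right at (352,254), and the tub at (264,229). The carton is at (243,297), the tin at (305,300), the can at (360,182) and the pad at (282,162). Next I'll enlarge the lamp and measure.

```bash
python3 - <<'E'
from h import *
T=dict(np.load('/tmp/top0.npz'));S=dict(np.load('/tmp/scene0.npz'))
ims=[]
for c,(x0,y0,x1,y1) in((T,(230,130,390,330)),(S,(160,150,400,330))):
    im=cv2.cvtColor(c['img'],cv2.COLOR_RGB2BGR)[y0:y1,x0:x1]
    k=380/(x1-x0) if c is T else 1.66
    im=cv2.resize(im,None,fx=k if c is T else 1.65,fy=k if c is T else 1.65,interpolation=cv2.INTER_CUBIC);ims.append(im)
h=max(i.shape[0] for i in ims)
ims=[cv2.copyMakeBorder(i,0,h-i.shape[0],0,0,cv2.BORDER_CONSTANT) for i in ims]
o=np.hstack(ims);print(o.shape);cv2.imwrite('pics/crop0.png',o)
C=np.concatenate([cloud(T).reshape(-1,3),cloud(S).reshape(-1,3)])
I=np.concatenate([T['img'].reshape(-1,3),S['img'].reshape(-1,3)])
src=np.r_[np.zeros(420*560),np.ones(420*560)]
m=(C[:,2]>-.03)&(C[:,2]<.35)&(C[:,0]>.25)&(C[:,0]<.9)&(C[:,1]>-.1)&(C[:,1]<.5)
np.savez('/tmp/C.npz',C=C[m],I=I[m],s=src[m]);
def st(n,P):
    print(n,len(P),P.min(0).round(3),P.max(0).round(3),np.median(P,0).round(3))
print('table z', [np.median(C[m&(src==k)&(abs(C[:,2])<.012)][:,2]).round(4) for k in(0,1)])
for nm,(u,v) in dict(lamp=(325,240),handle=(352,256),tub=(264,229),carton=(243,297),tin=(305,300),can=(364,180),pad=(282,162),crossbarA=(312,215),crossbarB=(299,264)).items(): print(nm,pt(T,u,v).round(3))
# height map
g=np.full((120,130),-1.0)
for k in range(2):
  P=C[m&(src==k)];
hsv=cv2.cvtColor(I[None].astype(np.uint8),cv2.COLOR_RGB2HSV)[0]
for n,(cx,cy),rad in(('tub',pt(T,264,229)[:2],.06),('tin',pt(T,305,300)[:2],.07),('carton',pt(T,243,297)[:2],.09),('can',pt(T,364,180)[:2],.06),('pad',pt(T,282,162)[:2],.07)):
  for k in(0,1):
    q=m&(src==k)&(np.hypot(C[:,0]-cx,C[:,1]-cy)<rad)&(C[:,2]>.009); st(n+str(k),C[q])
E
```

```text
(475, 776, 3)
table z [np.float64(-0.0002), np.float64(-0.0005)]
lamp [0.532 0.077 0.028]
handle [0.493 0.007 0.   ]
tub [0.563 0.224 0.013]
carton [0.406 0.273 0.066]
tin [0.396 0.133 0.071]
can [0.645 0.019 0.204]
pad [0.73  0.176 0.009]
crossbarA [0.592 0.108 0.044]
crossbarB [0.477 0.142 0.042]
tub0 126 [0.531 0.189 0.009] [0.597 0.255 0.026] [0.565 0.224 0.018]
tub1 275 [0.53  0.188 0.009] [0.598 0.256 0.024] [0.566 0.221 0.015]
tin0 1160 [0.354 0.092 0.01 ] [0.436 0.175 0.078] [0.396 0.135 0.071]
tin1 1981 [0.353 0.092 0.009] [0.436 0.174 0.078] [0.383 0.126 0.07 ]
carton0 1520 [0.353 0.214 0.01 ] [0.454 0.333 0.071] [0.405 0.273 0.066]
carton1 2200 [0.354 0.211 0.009] [0.454 0.333 0.069] [0.393 0.258 0.065]
can0 1056 [ 0.622 -0.011  0.009] [0.677 0.044 0.206] [0.642 0.026 0.197]
can1 2169 [ 0.62  -0.014  0.009] [0.676 0.042 0.204] [0.629 0.009 0.135]
pad0 289 [0.697 0.15  0.009] [0.771 0.204 0.016] [0.73  0.178 0.011]
pad1 218 [0.7   0.15  0.009] [0.764 0.204 0.014] [0.73  0.177 0.011]
```

View pics/crop0.png

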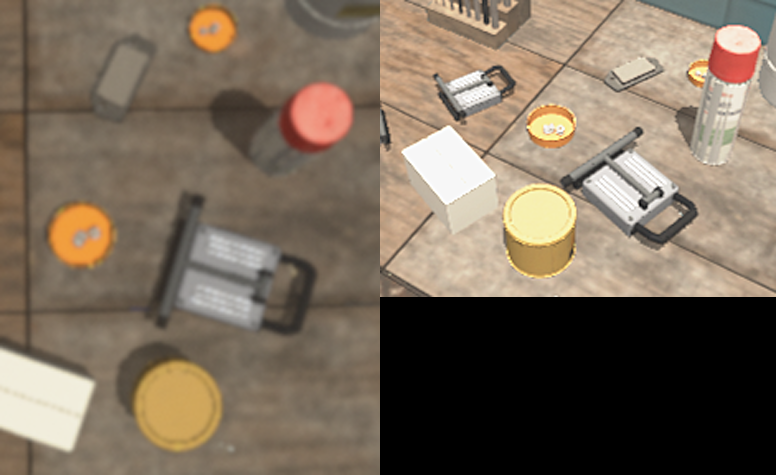

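The crop shows the cross-bar running from crop (195,202) to (158,322), the handle bar around crop (305,295), and the hinge block at crop (262,287). The tub is clear on the foot side. Now I'll fit the lamp frame.

```bash
python3 - <<'E'
from h import *
d=np.load('/tmp/C.npz');C=d['C'];s=d['s']
T=dict(np.load('/tmp/top0.npz'));S=dict(np.load('/tmp/scene0.npz'))
for k in(0,1):
    m=(s==k)&(C[:,0]>.44)&(C[:,0]<.62)&(C[:,1]<.165)&(C[:,1]>-.03)&(np.hypot(C[:,0]-.396,C[:,1]-.134)>.055)&(np.hypot(C[:,0]-.648,C[:,1]-.016)>.045)&(C[:,2]>.008)
    P=C[m]
    # crude axes guess
    A=np.array([.592,.108]);B=np.array([.477,.142])
    ey=(A-B)/np.linalg.norm(A-B); ex=np.array([-ey[1],ey[0]]); 
    if ex[1]<0: ex=-ex   # foot direction
    o=(A+B)/2
    for it in range(3):
        l=(P[:,:2]-o)@ex; w=(P[:,:2]-o)@ey
        q=(abs(l)<.009)&(P[:,2]>.030)&(abs(w)<.08)
        c=P[q]; mu=c[:,:2].mean(0); U,_,V=np.linalg.svd(c[:,:2]-mu); ey=V[0]*np.sign(V[0,0]); ex=np.array([-ey[1],ey[0]]); 
        w=(c[:,:2]-mu)@ey; o=mu+ey*(w.min()+w.max())/2
    print('k',k,'bar c',o.round(4),'ex yaw',np.degrees(np.arctan2(ex[1],ex[0])).round(1),'len',np.ptp(w).round(3),'z',np.percentile(c[:,2],[5,50,95]).round(4),
      'z by end',np.median(c[w<-.05+w.mean(),2]).round(3),np.median(c[w>.03,2]).round(3))
    l=(P[:,:2]-o)@ex; w=(P[:,:2]-o)@ey
    for a in np.arange(-.16,.03,.01):
        q=(l>=a)&(l<a+.01)&(abs(w)<.08)
        if q.sum(): print(a.round(3),q.sum(),'w',w[q].min().round(3),w[q].max().round(3),'z',np.percentile(P[q,2],[5,50,95]).round(3), 'midw z',np.median(P[q&(abs(w)<.008),2]).round(3) if (q&(abs(w)<.008)).any() else None)
E
```

```text
k 0 bar c [0.5334 0.1249] ex yaw 71.7 len 0.139 z [0.0376 0.0423 0.0453] z by end 0.042 0.042
-0.14 95 w -0.034 0.035 z [0.028 0.031 0.034] midw z 0.031
-0.13 76 w -0.04 0.038 z [0.027 0.029 0.032] midw z 0.029
-0.12 33 w -0.04 0.04 z [0.025 0.028 0.032] midw z None
-0.11 36 w -0.04 0.04 z [0.023 0.027 0.029] midw z None
-0.1 98 w -0.045 0.045 z [0.022 0.029 0.04 ] midw z 0.029
-0.09 163 w -0.045 0.045 z [0.027 0.031 0.042] midw z 0.04
-0.08 155 w -0.045 0.045 z [0.026 0.03  0.04 ] midw z 0.036
-0.07 152 w -0.045 0.045 z [0.027 0.03  0.039] midw z 0.035
-0.06 158 w -0.045 0.044 z [0.027 0.031 0.04 ] midw z 0.039
-0.05 155 w -0.045 0.044 z [0.026 0.03  0.04 ] midw z 0.036
-0.04 152 w -0.045 0.045 z [0.027 0.03  0.04 ] midw z 0.039
-0.03 155 w -0.045 0.045 z [0.027 0.03  0.041] midw z 0.039
-0.02 158 w -0.045 0.044 z [0.027 0.03  0.04 ] midw z 0.038
-0.01 188 w -0.069 0.07 z [0.027 0.041 0.045] midw z 0.041
0.0 243 w -0.07 0.069 z [0.009 0.04  0.045] midw z 0.039
0.01 3 w -0.02 0.013 z [0.008 0.009 0.009] midw z 0.009
k 1 bar c [0.5334 0.1221] ex yaw 71.5 len 0.14 z [0.0365 0.0417 0.04
[... 263 characters left out ...]
 w -0.044 0.043 z [0.01  0.025 0.031] midw z 0.023
-0.09 215 w -0.045 0.043 z [0.019 0.031 0.041] midw z 0.038
-0.08 170 w -0.045 0.044 z [0.015 0.03  0.04 ] midw z 0.038
-0.07 187 w -0.045 0.044 z [0.017 0.029 0.038] midw z 0.036
-0.06 187 w -0.045 0.044 z [0.017 0.03  0.039] midw z 0.039
-0.05 174 w -0.045 0.044 z [0.014 0.03  0.04 ] midw z 0.037
-0.04 180 w -0.045 0.043 z [0.018 0.03  0.039] midw z 0.036
-0.03 166 w -0.046 0.044 z [0.017 0.03  0.04 ] midw z 0.038
-0.02 167 w -0.045 0.044 z [0.018 0.029 0.039] midw z 0.038
-0.01 233 w -0.07 0.07 z [0.027 0.04  0.044] midw z 0.04
0.0 234 w -0.07 0.069 z [0.009 0.042 0.045] midw z 0.041
0.01 12 w -0.039 0.04 z [0.009 0.01  0.012] midw z 0.01
```

Foot bar is at (0.535, 0.128), the lamp's +x points at yaw 71.6°, and the cross-bar axis is at z≈0.037. The measured sizes match the text. The tub is at (0.564, 0.222). I'll straddle it from behind and push it to about (0.65, 0.265), clear of where the leg comes down.

>>> move_arm:
  plan:
    - [-0.09,0.03,-0.0442,0,0,0,4.5]
    - [-0.09,0.03,-0.0442,0,0,0,4.5]
    - [-0.09,0.03,-0.0442,0,0,0,4.5]
    - [-0.09,0.03,-0.0442,0,0,0,4.5]
    - [-0.09,0.03,-0.0442,0,0,0,4.5]
    - [-0.09,0.03,-0.0442,0,0,0,4.5]
    - [-0.09,0.03,-0.0442,0,0,0,4.5]
    - [-0.09,0.03,-0.0442,0,0,0,4.5]
    - [-0.09,0.03,-0.0442,0,0,0,4.5]
    - [-0.09,0.03,-0.0442,0,0,0,4.5]
    - [-0.09,0,0,-0.05,0,0,0]
    - [-0.09,0,0,-0.05,0,0,0]
    - [-0.09,0,0,0,0,0,0]
    - [-0.09,0,0,0,0,0,0]

```text
time_s: 1.85
tcp_pos: [0.5158, 0.1985, 0.0952]
eef_rot: [180.0, -0.1, 26.5]
contact_force: [0.8, 0.6, 0.6]
gripper_width: 0.0399
gripper_force: 0.0
```

>>> move_arm:
  plan:
    - [-0.09,-0.002,-0.001,-0.043,0,0,0]
    - [-0.09,0,0,-0.043,0,0,0]
    - [-0.09,0,0,0,0,0,0]
    - [-0.09,0.012,0.006,0,0,0,0]
    - [-0.09,0.012,0.006,0,0,0,0]
    - [-0.09,0.012,0.006,0,0,0,0]
    - [-0.09,0.012,0.006,0,0,0,0]
    - [-0.09,0.012,0.006,0,0,0,0]
    - [-0.09,0.012,0.006,0,0,0,0]
    - [-0.09,0.012,0.006,0,0,0,0]
    - [-0.09,0.012,0.006,0,0,0,0]
    - [-0.09,0.008,0.004,0,0,0,0]
    - [-0.09,0,0,0,0,0,0]

```text
time_s: 3.48
tcp_pos: [0.6172, 0.2491, 0.0073]
eef_rot: [180.0, 0.0, 26.4]
contact_force: [-0.8, 0.4, 0.3]
gripper_width: 0.0398
gripper_force: 0.0
```

```bash
python3 - <<'E'
from h import *
P=[]
for n in('top','scene'):
    c=cap(n);C=cloud(c);hsv=cv2.cvtColor(c['img'],cv2.COLOR_RGB2HSV)
    q=(hsv[...,0]<22)&(hsv[...,1]>170)&(hsv[...,2]>140)&(C[...,2]>.008)&(C[...,2]<.03)&(C[...,0]>.5)&(C[...,0]<.72)&(C[...,1]>.15)&(C[...,1]<.35)
    print(n,q.sum(),C[q].min(0).round(3) if q.any() else 0,C[q].max(0).round(3) if q.any() else 0)
E
```

```text
top 29 [0.541 0.206 0.008] [0.595 0.255 0.022]
scene 52 [0.53  0.188 0.008] [0.599 0.255 0.024]
```

The tub still shows at its old place. That picture may have been taken before the push ran, so I'll look again.

```bash
python3 - <<'E'
from h import *
print(telemetry.get_state()['time_s'])
for n in('top','scene'):
    c=cap(n);C=cloud(c);hsv=cv2.cvtColor(c['img'],cv2.COLOR_RGB2HSV)
    save(c,n+'1.png')
    q=(hsv[...,0]<22)&(hsv[...,1]>170)&(hsv[...,2]>140)&(C[...,2]>.008)&(C[...,2]<.03)&(C[...,0]>.5)&(C[...,0]<.72)&(C[...,1]>.15)&(C[...,1]<.35)
    print(n,q.sum(),C[q].min(0).round(3) if q.any() else 0,C[q].max(0).round(3) if q.any() else 0)
E
```

```text
3.575
top 32 [0.551 0.206 0.008] [0.595 0.255 0.022]
scene 50 [0.531 0.189 0.008] [0.597 0.255 0.022]
```

View pics/scene1.png

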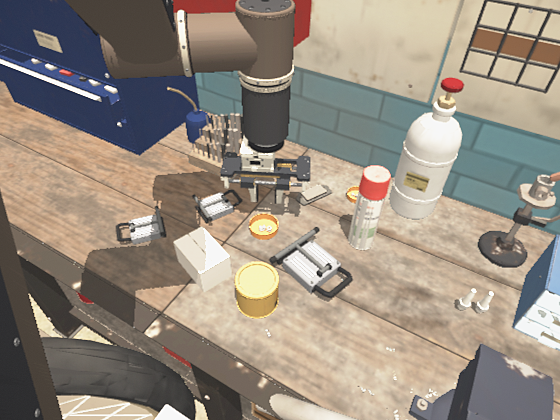

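The scene view shows the tub at (263,226), unmoved, with the gripper behind it at about (265,190). I'll check where the fingers really are.

```bash
python3 - <<'E'
from h import *
im=[]
s=telemetry.get_state();p=s['tcp_pos'];print(p)
from scipy.spatial.transform import Rotation as Ro
R=Ro.from_euler('xyz',s['eef_rot'],degrees=True).as_matrix()
for n,(x0,y0,x1,y1) in(('top',(190,130,350,310)),('scene',(180,130,340,280))):
    c=cap(n)
    print(n,'tcp',proj(c,p),'fing',proj(c,p+R[:,1]*.03),proj(c,p-R[:,1]*.03),'tubc',proj(c,[.564,.222,.02]))
    i=cv2.cvtColor(c['img'],cv2.COLOR_RGB2BGR)[y0:y1,x0:x1]
    im.append(cv2.resize(i,(400,int(400*(y1-y0)/(x1-x0))),interpolation=cv2.INTER_CUBIC))
    C=cloud(c); q=(C[...,2]>.004)&(C[...,2]<.06)&(C[...,0]>.57)&(C[...,0]<.68)&(C[...,1]>.19)&(C[...,1]<.32)
    for a in np.arange(0,.06,.01):
        w=q&(C[...,2]>=a)&(C[...,2]<a+.01)
        if w.any(): print(a.round(2),w.sum(),C[w].min(0).round(3),C[w].max(0).round(3))
h=max(i.shape[0] for i in im);cv2.imwrite('pics/crop1.png',np.hstack([cv2.copyMakeBorder(i,0,h-i.shape[0],0,0,cv2.BORDER_CONSTANT) for i in im]))
E
```

```text
[0.61637442 0.248657   0.00757656]
top tcp [253.53180864 207.75452424] fing [264.29884914 202.21086481] [242.71907218 213.32171129] tubc [264.63295598 228.33346617]
0.0 74 [0.57  0.194 0.004] [0.593 0.251 0.009]
0.01 27 [0.57  0.194 0.01 ] [0.597 0.253 0.02 ]
0.02 21 [0.57  0.192 0.02 ] [0.597 0.255 0.027]
scene tcp [265.73402724 209.91482538] fing [278.02112729 210.63228744] [253.47075813 209.19875484] tubc [263.72985592 224.08347266]
0.0 87 [0.57  0.198 0.004] [0.597 0.318 0.01 ]
0.01 118 [0.57  0.191 0.01 ] [0.607 0.32  0.02 ]
0.02 36 [0.572 0.192 0.02 ] [0.607 0.319 0.024]
0.04 35 [0.591 0.211 0.041] [0.625 0.271 0.049]
0.05 50 [0.59  0.211 0.051] [0.63  0.274 0.06 ]
```

View pics/crop1.png

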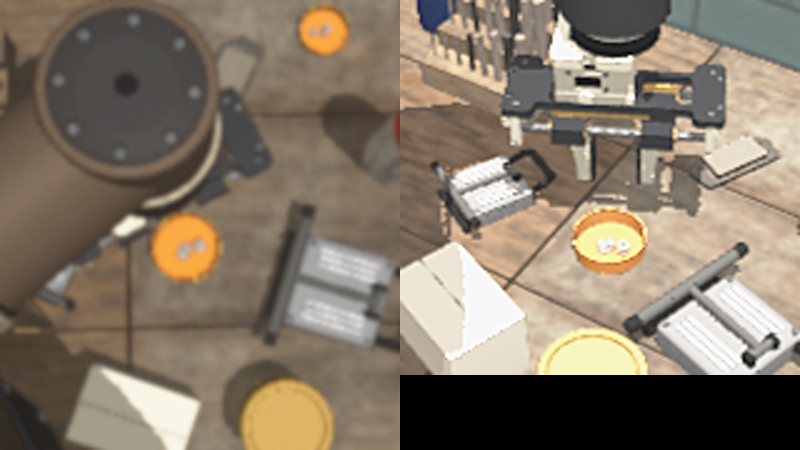

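The crop shows the fingertips at crop (585,180) and (648,182), hovering above the bench with their shadow detached from them. The gripper passed over the tub, so the true fingertips are higher than the reported TCP. I'll measure that offset.

```bash
python3 - <<'E'
from h import *
c=cap('scene');C=cloud(c);s=telemetry.get_state();p=s['tcp_pos']
u=np.array([np.cos(np.radians(26.5)),np.sin(np.radians(26.5))]);v=np.array([-u[1],u[0]])
q=(C[...,2]>.015)&(C[...,2]<.12)&(np.hypot(C[...,0]-p[0],C[...,1]-p[1])<.11)
P=C[q];a=(P[:,:2]-p[:2])@u;b=(P[:,:2]-p[:2])@v
for z in np.arange(.015,.12,.006):
    w=(P[:,2]>=z)&(P[:,2]<z+.006)&(abs(a)<.045)&(abs(b)<.1)
    if w.any(): print(z.round(3),w.sum(),'a',np.percentile(a[w],[0,50,100]).round(3),'b',np.percentile(b[w],[0,20,50,80,100]).round(3))
for z in (.0076,.02,.03,.04,.05):
  print(z,[proj(c,[*(p[:2]-u*.01+v*k),z]).round(0) for k in(.0,.03,-.03)])
E
```

```text
0.015 144 a [-0.045 -0.013  0.044] b [-0.03   0.004  0.072  0.09   0.1  ]
0.021 61 a [-0.041  0.004  0.045] b [-0.028  0.064  0.082  0.095  0.1  ]
0.027 9 a [0.005 0.006 0.011] b [0.092 0.093 0.097 0.098 0.1  ]
0.039 9 a [-0.012 -0.01  -0.002] b [-0.037 -0.033 -0.025  0.019  0.029]
0.045 29 a [-0.014 -0.01  -0.   ] b [-0.037 -0.029  0.018  0.025  0.034]
0.051 31 a [-0.013 -0.01   0.002] b [-0.037 -0.032 -0.023  0.029  0.033]
0.057 30 a [-0.013 -0.01   0.001] b [-0.037 -0.028  0.019  0.027  0.033]
0.063 28 a [-0.014 -0.01   0.001] b [-0.039 -0.033  0.018  0.027  0.035]
0.069 31 a [-0.012 -0.01   0.004] b [-0.039 -0.032  0.018  0.026  0.035]
0.075 36 a [-0.013 -0.01   0.005] b [-0.039 -0.03   0.018  0.028  0.037]
0.081 36 a [-0.013 -0.01   0.004] b [-0.041 -0.034  0.018  0.025  0.037]
0.087 8 a [-0.011 -0.003  0.003] b [-0.022  0.018  0.02   0.022  0.023]
0.093 2 a [-0.011 -0.011 -0.011] b [0.023 0.023 0.023 0.023 0.023]
0.099 2 a [-0.  0.  0.] b [0.022 0.022 0.022 0.022 0.022]
0.105 17 a [-0.04  -0.038  0.002] b [-0.09  -0.085  0.022  0.081  0.086]
0.111 73 a [-0.041 -0.038 -0.011] b [-0.09  -0.05   0.021  0.045  0.086]
0.117 71 a [-0.04  -0.037  0.028] b [-0.089 -0.065 -0.006  0.048  0.085]
0.0076 [array([265., 213.]), array([253., 212.]), array([278., 213.])]
0.02 [array([265., 209.]), array([253., 208.]), array([278., 210.])]
0.03 [array([265., 206.]), array([253., 205.]), array([278., 207.])]
0.04 [array([265., 203.]), array([253., 202.]), array([278., 204.])]
0.05 [array([265., 200.]), array([253., 199.]), array([278., 201.])]
```

True tip height is about the reported z plus 0.0325, since both the finger ends and the body edge fit that. XY agrees to within about 2 mm. I'll redo the push with that offset.

>>> move_arm:
  plan:
    - [-0.09,0,0,0.025,0,0,0]
    - [-0.09,-0.026,-0.013,0,0,0,0]
    - [-0.09,-0.026,-0.013,0,0,0,0]
    - [-0.09,-0.026,-0.013,0,0,0,0]
    - [-0.09,-0.026,-0.013,0,0,0,0]
    - [-0.09,0,0,-0.02,0,0,0]
    - [-0.09,0,0,-0.02,0,0,0]
    - [-0.09,0,0,-0.013,0,0,0]
    - [-0.09,0,0,0,0,0,0]

```text
time_s: 4.95
tcp_pos: [0.5122, 0.1964, -0.0212]
eef_rot: [180.0, 0.1, 26.4]
contact_force: [0.2, -0.7, 0.7]
gripper_width: 0.0401
gripper_force: 0.0
```

>>> move_arm:
  plan:
    - [-0.09,0.012,0.006,0,0,0,0]
    - [-0.09,0.012,0.006,0,0,0,0]
    - [-0.09,0.012,0.006,0,0,0,0]
    - [-0.09,0.012,0.006,0,0,0,0]
    - [-0.09,0.012,0.006,0,0,0,0]
    - [-0.09,0.012,0.006,0,0,0,0]
    - [-0.09,0.012,0.006,0,0,0,0]
    - [-0.09,0.012,0.006,0,0,0,0]
    - [-0.09,0.01,0.005,0,0,0,0]
    - [-0.09,0,0,0,0,0,0]
    - [-0.09,-0.016,-0.008,0,0,0,0]
    - [-0.09,0,0,0.03,0,0,0]
    - [-0.09,0,0,0.03,0,0,0]
    - [-0.09,-0.04,-0.04,0.03,0,0,-7.5]
    - [-0.09,-0.04,-0.04,0,0,0,-7.5]
    - [-0.09,0,0,0,0,0,0]

```text
time_s: 6.95
tcp_pos: [0.5206, 0.1603, 0.0695]
eef_rot: [-180.0, 0.0, 11.3]
contact_force: [-0.6, -0.1, 0.8]
gripper_width: 0.04
gripper_force: 0.0
```

```bash
python3 - <<'E'
from h import *
for n in('top','scene'):
    c=cap(n);C=cloud(c);hsv=cv2.cvtColor(c['img'],cv2.COLOR_RGB2HSV)
    q=(hsv[...,0]<22)&(hsv[...,1]>170)&(hsv[...,2]>140)&(C[...,2]>.008)&(C[...,2]<.03)&(C[...,0]>.5)&(C[...,0]<.72)&(C[...,1]>.15)&(C[...,1]<.35)
    print(n,q.sum(),C[q].min(0).round(3) if q.any() else 0,C[q].max(0).round(3) if q.any() else 0)
E
```

```text
top 19 [0.629 0.242 0.008] [0.685 0.286 0.022]
scene 3 [0.636 0.231 0.008] [0.654 0.24  0.023]
```

The tub now sits at about (0.651, 0.265), clear. Next I'll go above the near end of the cross-bar.

>>> move_arm:
  plan:
    - [-0.09,-0.011,-0.0045,0,0,0,-7.45]
    - [-0.09,-0.011,-0.0045,0,0,0,-7.45]
    - [-0.09,-0.011,-0.0045,0,0,0,-7.45]
    - [-0.09,-0.012,-0.0045,0,0,0,-7.45]
    - [-0.09,0,0,-0.03,0,0,0]
    - [-0.09,0,0,0,0,0,0]

```text
time_s: 7.8
tcp_pos: [0.478, 0.1446, 0.0372]
eef_rot: [179.8, 0.1, -18.3]
contact_force: [-0.4, 0.0, 0.3]
gripper_width: 0.0396
gripper_force: 0.0
```

```bash
sleep 3; python3 - <<'E'
from h import *
s=telemetry.get_state();p=s['tcp_pos'];print(s['time_s'],p,s['eef_rot'])
c=cap('scene');C=cloud(c);save(c,'a.png')
ex=np.array([.3156,.9489]);ey=np.array([-.9489,.3156])
o=np.array([.5334,.1235])
q=(C[...,2]>.03)&(C[...,2]<.2)&(np.hypot(C[...,0]-p[0],C[...,1]-p[1])<.09)
P=C[q];l=(P[:,:2]-o)@ex;w=(P[:,:2]-o)@ey
for z in np.arange(.03,.16,.008):
    m=(P[:,2]>=z)&(P[:,2]<z+.008)&(w>.035)&(w<.09)
    if m.any(): print(z.round(3),m.sum(),'l',np.percentile(l[m],[0,25,50,75,100]).round(3),'w',np.percentile(w[m],[0,50,100]).round(3))
i=cv2.cvtColor(c['img'],cv2.COLOR_RGB2BGR)[130:310,210:390];cv2.imwrite('pics/a.png',cv2.resize(i,(600,600),interpolation=cv2.INTER_CUBIC))
E
```

```text
7.8 [0.47799184 0.14461047 0.03723732] [ 1.79831531e+02  1.22483290e-01 -1.83067069e+01]
0.03 41 l [-0.083 -0.061 -0.045 -0.014  0.003] w [0.035 0.039 0.069]
0.038 47 l [-0.006 -0.004 -0.001  0.002  0.007] w [0.049 0.061 0.069]
0.062 1 l [-0.019 -0.019 -0.019 -0.019 -0.019] w [0.067 0.067 0.067]
0.07 35 l [-0.034 -0.033  0.021  0.023  0.035] w [0.053 0.067 0.069]
0.078 43 l [-0.036 -0.034 -0.023  0.023  0.034] w [0.051 0.067 0.07 ]
0.086 46 l [-0.035 -0.033  0.021  0.026  0.035] w [0.055 0.067 0.069]
0.094 38 l [-0.036 -0.032  0.022  0.028  0.038] w [0.05  0.068 0.07 ]
0.102 33 l [-0.037  0.021  0.023  0.03   0.038] w [0.05  0.068 0.07 ]
0.11 17 l [0.021 0.022 0.024 0.026 0.039] w [0.053 0.058 0.07 ]
0.118 8 l [0.024 0.025 0.025 0.026 0.026] w [0.056 0.06  0.065]
0.126 10 l [0.024 0.025 0.025 0.026 0.027] w [0.06  0.066 0.071]
0.134 45 l [-0.087 -0.086  0.025  0.082  0.084] w [0.042 0.069 0.089]
0.142 65 l [-0.087 -0.086  0.017  0.073  0.084] w [0.043 0.077 0.09 ]
0.15 180 l [-0.071 -0.031  0.004  0.028  0.083] w [0.04  0.086 0.09 ]
0.158 359 l [-0.053 -0.043 -0.033 -0.022  0.057] w [0.037 0.062 0.09 ]
```

View pics/a.png

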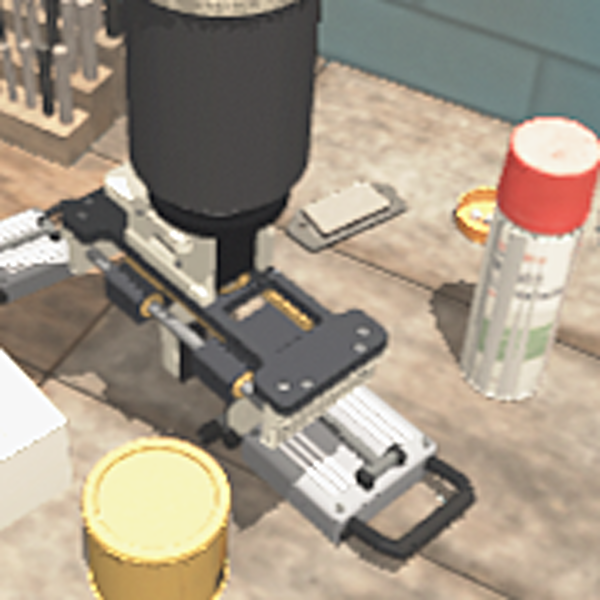

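The gripper straddles the near end of the cross-bar: fingers at ±36 mm along the lamp's x, centred on y 60 mm, with tips at a true z of 0.069. I'll descend and pinch gently.

>>> move_arm:
  plan:
    - [-0.09,0,0,-0.022,0,0,0]
    - [-0.09,0,0,-0.022,0,0,0]
    - [-0.09,0,0,0,0,0,0]
    - [-1,0,0,0,0,0,0]
    - [-1,0,0,0,0,0,0]
    - [-1,0,0,0,0,0,0]
    - [-1,0,0,0,0,0,0]
  force: 8

```text
time_s: 8.72
tcp_pos: [0.479, 0.1449, -0.0047]
eef_rot: [-180.0, -0.0, -18.3]
contact_force: [1.1, -0.5, 0.2]
gripper_width: 0.0116
gripper_force: 8.0
```

>>> move_arm:
  plan:
    - [-1,-0.0002,-0.0006,0.008,0,0,0]
    - [-1,-0.0004,-0.0013,0.0079,0,0,0]
    - [-1,-0.0006,-0.0019,0.0077,0,0,0]
    - [-1,-0.0009,-0.0026,0.0075,0,0,0]
    - [-1,-0.0011,-0.0032,0.0072,0,0,0]
    - [-1,-0.0013,-0.0039,0.0069,0,0,0]
    - [-1,-0.0015,-0.0046,0.0065,0,0,0]
    - [-1,-0.0012,-0.0035,0.0043,0,0,0]
    - [-1,0,0,0,0,0,0]
    - [-1,0,0,0,0,0,0]

```text
time_s: 9.98
tcp_pos: [0.4718, 0.1234, 0.051]
eef_rot: [-180.0, -0.0, -18.3]
contact_force: [-2.5, 4.2, 3.1]
gripper_width: 0.0116
gripper_force: 8.0
```

```bash
cat > lm.py <<'E'
from h import *
ex=np.array([.3156,.9489]);ey=np.array([-.9489,.3156]);o=np.array([.535,.128])
def rep():
    for n in('scene','top'):
        c=cap(n);C=cloud(c).reshape(-1,3)
        l=(C[:,:2]-o)@ex;w=(C[:,:2]-o)@ey
        m=(w<-.05)&(w>-.072)&(l>-.12)&(l<.03)&(C[:,2]>.035)&(C[:,2]<.12)
        if m.sum()>5: print(n,'bar far end',m.sum(),'l',np.median(l[m]).round(4),'z',np.percentile(C[m,2],[5,50,95]).round(4))
        m=(abs(w)<.03)&(l>-.15)&(l<-.126)&(C[:,2]>.01)&(C[:,2]<.06)
        if m.sum()>5: print(n,'handle',m.sum(),'l',np.percentile(l[m],[2,50,98]).round(4),'z',np.percentile(C[m,2],[50,95]).round(4))
        m=(w<-.015)&(w>-.055)&(l>-.1)&(l<-.03)&(C[:,2]>.02)&(C[:,2]<.035)
        if m.sum()>5: print(n,'housing far',m.sum(),'w',w[m].min().round(4),'z',np.median(C[m,2]).round(4))
E
python3 -c "
from lm import *
rep()"
```

```text
scene bar far end 47 l -0.0259 z [0.0887 0.0939 0.0962]
scene handle 164 l [-0.1448 -0.1404 -0.1335] z [0.0301 0.0328]
scene housing far 201 w -0.0457 z 0.0299
top bar far end 44 l -0.0223 z [0.0909 0.0942 0.0975]
top housing far 176 w -0.0453 z 0.0302
```

The bar is at about 0.68 rad, a little short of the stop, so I'll go on.

>>> move_arm:
  plan:
    - [-1,-0.0008,-0.0024,0.0032,0,0,0]
    - [-1,-0.0009,-0.0026,0.003,0,0,0]
    - [-1,-0.0006,-0.0018,0.0018,0,0,0]
    - [-1,0,0,0,0,0,0]
    - [-1,0,0,0,0,0,0]

```text
time_s: 10.7
tcp_pos: [0.4689, 0.1162, 0.0586]
eef_rot: [180.0, 0.0, -18.4]
contact_force: [-1.0, 2.3, -0.3]
gripper_width: 0.0117
gripper_force: 8.1
```

```bash
sleep 3; python3 -c "
from lm import *
rep()"
```

```text
scene bar far end 45 l -0.0318 z [0.0947 0.1001 0.1038]
scene handle 169 l [-0.146  -0.1411 -0.1325] z [0.0302 0.0323]
scene housing far 177 w -0.0461 z 0.0298
top bar far end 45 l -0.0286 z [0.0974 0.1017 0.1036]
top housing far 201 w -0.046 z 0.0301
```

>>> move_arm:
  plan:
    - [-1,-0.0007,-0.002,0.0022,0,0,0]
    - [-1,0,0,0,0,0,0]
    - [-1,0,0,0,0,0,0]

```text
time_s: 11.18
tcp_pos: [0.4684, 0.1142, 0.0609]
eef_rot: [180.0, 0.0, -18.4]
contact_force: [1.5, -0.1, -4.2]
gripper_width: 0.0118
gripper_force: 8.1
```

```bash
sleep 3; python3 -c "
from lm import *
rep()"
```

```text
scene bar far end 47 l -0.0331 z [0.0968 0.1014 0.1038]
scene handle 162 l [-0.1472 -0.1422 -0.1347] z [0.0299 0.0328]
scene housing far 168 w -0.046 z 0.0304
top bar far end 45 l -0.0294 z [0.0979 0.1015 0.1044]
top housing far 195 w -0.0457 z 0.0309
```

The stop is reached: the force reversed to −4 N and the bar is at 0.77 rad. I'll release, rise and go above the handle.

>>> move_arm:
  plan:
    - [-0.09,0,0,0,0,0,0]
    - [-0.09,0,0,0,0,0,0]
    - [-0.09,0,0,0.045,0,0,0]
    - [-0.09,0,0,0.02,0,0,0]
    - [-0.45,0.0075,-0.0395,0,0,0,0]
    - [-0.45,0.0075,-0.0395,0,0,0,0]
    - [-0.45,0.0076,-0.0396,0,0,0,0]
    - [-0.45,0,0,-0.04,0,0,0]
    - [-0.45,0,0,-0.035,0,0,0]
    - [-0.45,0,0,0,0,0,0]

```text
time_s: 12.52
tcp_pos: [0.4892, -0.005, 0.0492]
eef_rot: [179.8, 0.2, -18.4]
contact_force: [1.0, 0.8, 1.0]
gripper_width: 0.0239
gripper_force: 0.0
```

```bash
sleep 3; python3 - <<'E'
from lm import *
rep()
s=telemetry.get_state();p=s['tcp_pos'];print(s['time_s'],p,s['eef_rot'],((p[:2]-o)@ex).round(4),((p[:2]-o)@ey).round(4))
c=cap('scene');C=cloud(c).reshape(-1,3);l=(C[:,:2]-o)@ex;w=(C[:,:2]-o)@ey
for z in np.arange(.03,.16,.008):
    m=(C[:,2]>=z)&(C[:,2]<z+.008)&(abs(w)<.03)&(l>-.19)&(l<-.105)
    if m.any(): print(z.round(3),m.sum(),'l',np.percentile(l[m],[0,25,50,75,100]).round(3),'w',np.percentile(w[m],[0,50,100]).round(3))
i=cv2.cvtColor(c['img'],cv2.COLOR_RGB2BGR)[160:320,240:400];cv2.imwrite('pics/b.png',cv2.resize(i,(600,600),interpolation=cv2.INTER_CUBIC))
E
```

```text
scene handle 154 l [-0.1471 -0.1422 -0.1346] z [0.0301 0.0326]
scene housing far 189 w -0.0453 z 0.0301
top bar far end 43 l -0.0277 z [0.0962 0.1005 0.1031]
top housing far 107 w -0.0434 z 0.031
12.625 [ 0.49169373 -0.00405268  0.05191845] [ 1.79984544e+02 -2.39540565e-02 -1.83169262e+01] -0.139 -0.0006
0.03 75 l [-0.148 -0.143 -0.141 -0.139 -0.134] w [-0.026  0.     0.03 ]
0.078 6 l [-0.153 -0.128 -0.127 -0.127 -0.126] w [-0.008  0.002  0.008]
0.086 50 l [-0.168 -0.164 -0.128 -0.125 -0.113] w [-0.011  0.008  0.01 ]
0.094 60 l [-0.169 -0.167 -0.154 -0.127 -0.112] w [-0.012  0.008  0.011]
0.102 66 l [-0.169 -0.161 -0.128 -0.122 -0.113] w [-0.008  0.008  0.011]
0.11 36 l [-0.169 -0.155 -0.128 -0.12  -0.112] w [-0.004  0.008  0.011]
0.118 33 l [-0.128 -0.127 -0.122 -0.116 -0.111] w [-0.011  0.009  0.01 ]
0.126 31 l [-0.129 -0.126 -0.124 -0.119 -0.112] w [-0.011  0.008  0.01 ]
0.134 8 l [-0.125 -0.125 -0.124 -0.124 -0.123] w [-0.008 -0.002  0.002]
0.142 14 l [-0.186 -0.17  -0.124 -0.124 -0.123] w [-0.003  0.004  0.011]
0.15 26 l [-0.186 -0.186 -0.186 -0.124 -0.123] w [-0.029  0.005  0.03 ]
0.158 55 l [-0.189 -0.186 -0.186 -0.133 -0.123] w [-0.028  0.014  0.03 ]
```

View pics/b.png

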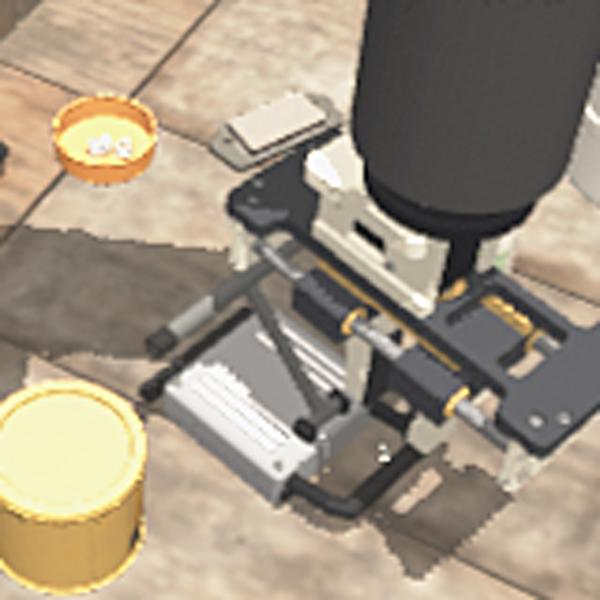

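The leg stands out at its stop. The fingers are centred on the handle bar, at −0.1405 against −0.141. I'll descend and pinch.

>>> move_arm:
  plan:
    - [-0.45,0,0,-0.025,0,0,0]
    - [-0.45,0,0,-0.025,0,0,0]
    - [-0.45,0,0,-0.02,0,0,0]
    - [-0.45,0,0,0,0,0,0]
    - [-1,0,0,0,0,0,0]
    - [-1,0,0,0,0,0,0]
    - [-1,0,0,0,0,0,0]
  force: 20

```text
time_s: 13.55
tcp_pos: [0.4919, -0.0039, -0.0177]
eef_rot: [-179.9, -0.1, -18.3]
contact_force: [-0.6, -0.3, 7.1]
gripper_width: 0.0112
gripper_force: 19.9
```

```bash
python3 - <<'E'
import numpy as np
r=np.hypot(138,20);b=np.arctan2(20,138)
def f(p): 
    a=b+np.radians(p); l=-r*np.cos(a);z=r*np.sin(a); return np.stack([l*.3156,l*.9489,z],-1)/1000
for ph in (np.linspace(0,81,19),np.linspace(81,108,10)):
    c=f(ph).round(4); print([[-1,*map(float,x.round(4)),0,0,0] for x in np.diff(c,axis=0)])
E
```

```text
[[-1, 0.0007, 0.0018, 0.0108, 0, 0, 0], [-1, 0.0009, 0.0027, 0.0105, 0, 0, 0], [-1, 0.0011, 0.0035, 0.0104, 0, 0, 0], [-1, 0.0014, 0.0042, 0.01, 0, 0, 0], [-1, 0.0017, 0.005, 0.0096, 0, 0, 0], [-1, 0.0019, 0.0056, 0.0092, 0, 0, 0], [-1, 0.0021, 0.0064, 0.0087, 0, 0, 0], [-1, 0.0023, 0.0069, 0.0081, 0, 0, 0], [-1, 0.0025, 0.0076, 0.0075, 0, 0, 0], [-1, 0.0027, 0.008, 0.0069, 0, 0, 0], [-1, 0.0028, 0.0086, 0.0062, 0, 0, 0], [-1, 0.003, 0.009, 0.0055, 0, 0, 0], [-1, 0.0031, 0.0094, 0.0047, 0, 0, 0], [-1, 0.0033, 0.0097, 0.0039, 0, 0, 0], [-1, 0.0033, 0.0099, 0.0031, 0, 0, 0], [-1, 0.0033, 0.0102, 0.0023, 0, 0, 0], [-1, 0.0035, 0.0103, 0.0015, 0, 0, 0], [-1, 0.0034, 0.0104, 0.0005, 0, 0, 0]]
[[-1, 0.0023, 0.0069, -0.0001, 0, 0, 0], [-1, 0.0023, 0.0069, -0.0004, 0, 0, 0], [-1, 0.0023, 0.0069, -0.0009, 0, 0, 0], [-1, 0.0023, 0.0068, -0.0012, 0, 0, 0], [-1, 0.0022, 0.0068, -0.0016, 0, 0, 0], [-1, 0.0022, 0.0066, -0.002, 0, 0, 0], [-1, 0.0022, 0.0066, -0.0024, 0, 0, 0], [-1, 0.0022, 0.0064, -0.0027, 0, 0, 0], [-1, 0.0021, 0.0063, -0.003, 0, 0, 0]]
```

First part: about 36°, then check.

>>> move_arm:
  plan:
    - [-1,0.0007,0.0018,0.0108,0,0,0]
    - [-1,0.0009,0.0027,0.0105,0,0,0]
    - [-1,0.0011,0.0035,0.0104,0,0,0]
    - [-1,0.0014,0.0042,0.01,0,0,0]
    - [-1,0.0017,0.005,0.0096,0,0,0]
    - [-1,0.0019,0.0056,0.0092,0,0,0]
    - [-1,0.0021,0.0064,0.0087,0,0,0]
    - [-1,0.0023,0.0069,0.0081,0,0,0]
    - [-1,0,0,0,0,0,0]
  force: 10

```text
time_s: 14.68
tcp_pos: [0.504, 0.0326, 0.0591]
eef_rot: [-180.0, -0.1, -18.3]
contact_force: [-1.7, -2.6, -0.8]
gripper_width: 0.012
gripper_force: 10.0
```

```bash
sleep 3; python3 - <<'E'
from lm import *
s=telemetry.get_state();print(s['time_s'],s['tcp_pos'],s['contact_force'])
c=cap('scene')
i=cv2.cvtColor(c['img'],cv2.COLOR_RGB2BGR)[120:320,220:420];cv2.imwrite('pics/c.png',cv2.resize(i,(600,600),interpolation=cv2.INTER_CUBIC))
E
```

```text
14.675 [0.50400588 0.03259073 0.05910424] [-1.68764547 -2.62478625 -0.80210635]
```

View pics/c.png

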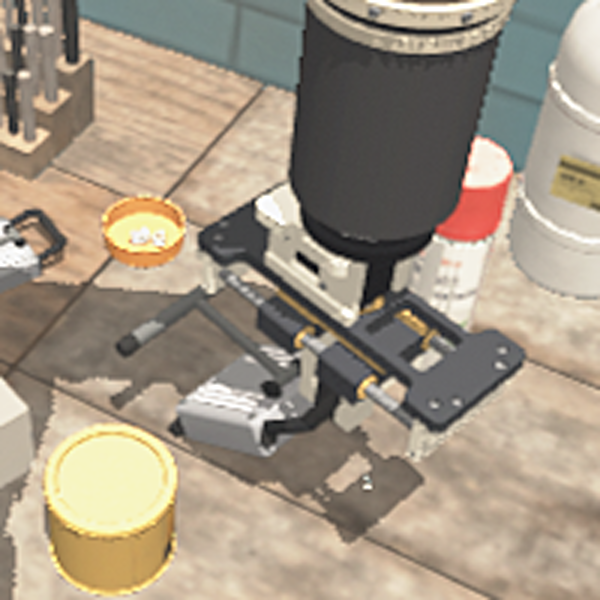

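The lamp is tipping about its foot, the leg stays out, and the can and tin are clear. I'll continue.

>>> move_arm:
  plan:
    - [-1,0.0025,0.0076,0.0075,0,0,0]
    - [-1,0.0027,0.008,0.0069,0,0,0]
    - [-1,0.0028,0.0086,0.0062,0,0,0]
    - [-1,0.003,0.009,0.0055,0,0,0]
    - [-1,0.0031,0.0094,0.0047,0,0,0]
    - [-1,0.0033,0.0097,0.0039,0,0,0]
    - [-1,0.0033,0.0099,0.0031,0,0,0]
    - [-1,0.0033,0.0102,0.0023,0,0,0]
    - [-1,0.0035,0.0103,0.0015,0,0,0]
    - [-1,0.0034,0.0104,0.0005,0,0,0]
    - [-1,0.0023,0.0069,-0.0001,0,0,0]
    - [-1,0,0,0,0,0,0]

```text
time_s: 16.23
tcp_pos: [0.5388, 0.1346, 0.1026]
eef_rot: [-179.8, -0.2, -18.3]
contact_force: [-4.8, 1.5, 12.9]
gripper_width: 0.0117
gripper_force: 10.0
```

```bash
python3 - <<'E'
from lm import *
s=telemetry.get_state();print(s['time_s'],s['tcp_pos'],s['contact_force'],s['moment'])
c=cap('scene');C=cloud(c).reshape(-1,3);l=(C[:,:2]-o)@ex;w=(C[:,:2]-o)@ey
for z in np.arange(.006,.15,.012):
    m=(C[:,2]>=z)&(C[:,2]<z+.012)&(w>-.08)&(w<.08)&(l>-.05)&(l<.13)
    if m.any(): print(z.round(3),m.sum(),'l',np.percentile(l[m],[0,10,50,90,100]).round(3),'w',np.percentile(w[m],[0,50,100]).round(3))
i=cv2.cvtColor(c['img'],cv2.COLOR_RGB2BGR)[120:300,220:400];cv2.imwrite('pics/d.png',cv2.resize(i,(600,600),interpolation=cv2.INTER_CUBIC))
E
```

```text
16.225 [0.53883818 0.13459742 0.10257088] [-4.81358896  1.48464112 12.8752072 ] [0.41491961 1.65130004 0.0240142 ]
0.006 91 l [0.004 0.006 0.007 0.009 0.016] w [-0.045  0.007  0.044]
0.018 55 l [0.001 0.001 0.003 0.015 0.028] w [-0.042  0.021  0.044]
0.03 103 l [-0.002 -0.001  0.001  0.021  0.032] w [-0.043  0.022  0.045]
0.042 323 l [-0.004 -0.002  0.087  0.093  0.097] w [-0.056  0.016  0.07 ]
0.054 150 l [-0.006 -0.005 -0.002  0.09   0.093] w [-0.042  0.019  0.068]
0.066 129 l [-0.009 -0.008 -0.006  0.06   0.073] w [-0.045  0.011  0.044]
0.078 129 l [-0.011 -0.01  -0.008  0.017  0.059] w [-0.042  0.019  0.044]
0.09 124 l [-0.013 -0.012 -0.011  0.007  0.023] w [-0.042  0.016  0.043]
0.102 455 l [-0.013 -0.01  -0.     0.015  0.027] w [-0.046  0.004  0.043]
0.114 27 l [0.001 0.002 0.004 0.008 0.009] w [-0.039  0.034  0.038]
0.126 29 l [-0.001  0.002  0.005  0.009  0.012] w [0.007 0.035 0.039]
0.138 136 l [-0.016 -0.015  0.001  0.018  0.028] w [-0.013  0.009  0.037]
```

View pics/d.png

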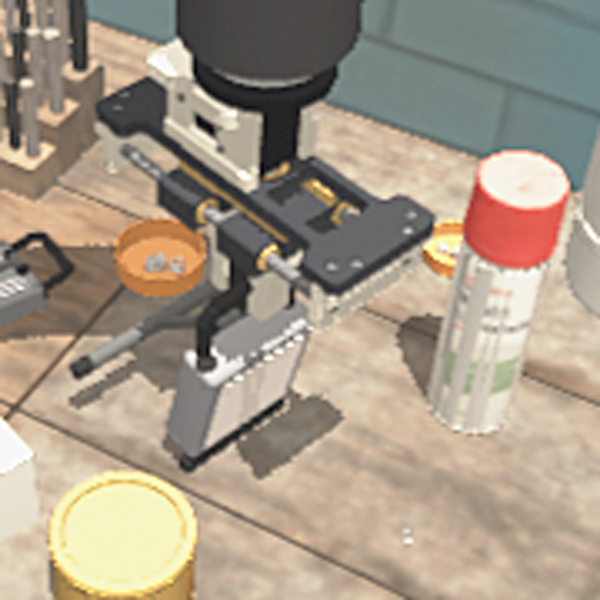

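The lamp is about 12° short of upright, and the foot has crept about 12 mm forward because pinch friction held back the rotation. I'll grip firmer, lift slightly and swing the foot back under.

>>> move_arm:
  plan:
    - [-1,0,0,0,0,0,0]
    - [-1,0,0,0.002,0,0,0]
    - [-1,0,0,0.002,0,0,0]
    - [-1,0,0,0,0,0,0]
  force: 30

```text
time_s: 16.77
tcp_pos: [0.536, 0.132, 0.1035]
eef_rot: [180.0, 0.1, -18.4]
contact_force: [0.7, 0.1, -7.4]
gripper_width: 0.0113
gripper_force: 30.0
```

>>> move_arm:
  plan:
    - [-1,-0.0006,-0.0018,0,-2.37,0.79,0]
    - [-1,-0.0006,-0.0018,0,-2.37,0.79,0]
    - [-1,0,0,0,0,0,0]

```text
time_s: 17.15
tcp_pos: [0.5352, 0.129, 0.1036]
eef_rot: [174.9, 0.0, -18.3]
contact_force: [-0.4, -0.2, -7.0]
gripper_width: 0.0105
gripper_force: 30.0
```

```bash
sleep 3; cat > m2.py <<'E'
from lm import *
def lamp2():
    s=telemetry.get_state();print(s['time_s'],s['tcp_pos'],s['contact_force'],s['eef_rot'])
    for n in('scene','top'):
        c=cap(n);C=cloud(c).reshape(-1,3);l=(C[:,:2]-o)@ex;w=(C[:,:2]-o)@ey
        z=C[:,2]
        if n=='scene':
            for a in(.006,.02,.04,.06,.08,.1):
                m=(z>a)&(z<a+.01)&(abs(w)<.044)&(l<.06)&(l>-.06)
                if m.any(): print(a,'lens l p20',np.percentile(l[m],20).round(4),m.sum())
        m=(abs(w)<.075)&(abs(w)>.048)&(l>.05)&(l<.14)&(z>.004)&(z<.08)
        if m.sum()>4: print(n,'crossbar',m.sum(),'l',np.median(l[m]).round(4),'z',np.percentile(z[m],[5,50,95]).round(4),'w',w[m].min().round(3),w[m].max().round(3))
E
python3 -c "
from m2 import *
lamp2()"
```

```text
17.15 [0.53524413 0.12897202 0.10362672] [-0.39610941 -0.15752273 -6.98963177] [ 1.74884969e+02  3.75796185e-02 -1.82798081e+01]
0.006 lens l p20 -0.0094 104
0.02 lens l p20 -0.0121 45
0.04 lens l p20 -0.0139 84
0.06 lens l p20 -0.0158 96
0.08 lens l p20 -0.0175 92
0.1 lens l p20 -0.0163 437
scene crossbar 106 l 0.0831 z [0.0064 0.0406 0.0472] w -0.075 0.07
top crossbar 12 l 0.1367 z [0.0043 0.0195 0.0233] w -0.073 -0.05
```

Now rotate gripper and lamp together about the foot, 8° first, then check.

>>> move_arm:
  plan:
    - [-1,0.0021,0.0064,-0.0005,-3.8,1.26,0]
    - [-1,0.0021,0.0064,-0.001,-3.8,1.26,0]
    - [-1,0,0,0,0,0,0]
    - [-1,0,0,0,0,0,0]

```text
time_s: 17.75
tcp_pos: [0.5393, 0.1412, 0.1027]
eef_rot: [167.1, 0.0, -18.4]
contact_force: [-0.3, -0.1, -6.8]
gripper_width: 0.0113
gripper_force: 30.0
```

```bash
sleep 3; python3 -c "
from m2 import *
lamp2()"
```

```text
17.75 [0.53927122 0.14121015 0.10271048] [-0.25055645 -0.1142944  -6.77412246] [ 1.67057189e+02  2.33466571e-02 -1.83551370e+01]
0.006 lens l p20 -0.0075 129
0.02 lens l p20 -0.0076 61
0.04 lens l p20 -0.0076 96
0.06 lens l p20 -0.0069 98
0.08 lens l p20 -0.0064 108
0.1 lens l p20 -0.0032 488
scene crossbar 113 l 0.0864 z [0.0082 0.0326 0.0375] w -0.075 0.071
top crossbar 53 l 0.0848 z [0.0318 0.036  0.038 ] w 0.048 0.072
```

>>> move_arm:
  plan:
    - [-1,0.0017,0.0052,-0.0014,-3.8,1.26,0]
    - [-1,0.0017,0.0052,-0.0019,-3.8,1.26,0]
    - [-1,0,0,0,0,0,0]
    - [-1,0,0,0,0,0,0]

```text
time_s: 18.35
tcp_pos: [0.5429, 0.1515, 0.0997]
eef_rot: [159.1, 0.0, -18.4]
contact_force: [-0.1, 0.1, -5.4]
gripper_width: 0.0111
gripper_force: 30.0
```

```bash
sleep 3; python3 - <<'E'
from m2 import *
lamp2()
c=cap('scene')
i=cv2.cvtColor(c['img'],cv2.COLOR_RGB2BGR)[60:300,190:430];cv2.imwrite('pics/e.png',cv2.resize(i,(600,600),interpolation=cv2.INTER_CUBIC))
E
```

```text
18.35 [0.54286998 0.15148806 0.09967841] [-0.05198468  0.07271716 -5.44982921] [ 1.59081913e+02  8.43264572e-06 -1.83755987e+01]
0.006 lens l p20 -0.0078 155
0.02 lens l p20 -0.0062 80
0.04 lens l p20 -0.0037 117
0.06 lens l p20 -0.0005 133
0.08 lens l p20 0.0029 133
0.1 lens l p20 0.0086 435
scene crossbar 57 l 0.084 z [0.0146 0.0225 0.0254] w -0.053 0.07
top crossbar 49 l 0.0865 z [0.0192 0.0242 0.0273] w 0.048 0.071
```

View pics/e.png

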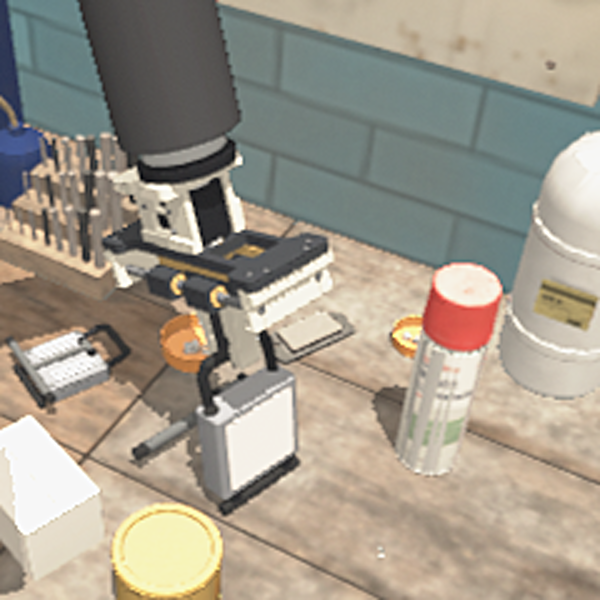

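Lean is about 9° with about 8.5° to go, the foot is in place and just touching. I'll rotate 4° more, then follow down with a light grip.

>>> move_arm:
  plan:
    - [-1,0.0008,0.0025,-0.001,-1.9,0.63,0]
    - [-1,0.0008,0.0025,-0.0012,-1.9,0.63,0]
    - [-1,0,0,0,0,0,0]

```text
time_s: 18.88
tcp_pos: [0.545, 0.1577, 0.0971]
eef_rot: [154.9, -0.0, -18.3]
contact_force: [-1.1, 2.4, -1.4]
gripper_width: 0.0111
gripper_force: 30.0
```

>>> move_arm:
  plan:
    - [-1,0,0,0,0,0,0]
    - [-1,0.0009,0.0026,-0.0012,0,0,0]
    - [-1,0.0009,0.0026,-0.0012,0,0,0]
    - [-1,0.0009,0.0026,-0.0013,0,0,0]
    - [-1,0.0009,0.0026,-0.0013,0,0,0]
    - [-1,0,0,0,0,0,0]
  force: 4

```text
time_s: 19.62
tcp_pos: [0.5471, 0.1654, 0.0932]
eef_rot: [154.8, 0.0, -18.4]
contact_force: [-4.4, -3.4, 6.6]
gripper_width: 0.0118
gripper_force: 4.0
```

```bash
sleep 4; python3 -c "
from m2 import *
lamp2()"
```

```text
19.625 [0.5471475  0.16543033 0.09320667] [-4.3820496  -3.35034093  6.61321754] [ 1.54772707e+02  4.69994097e-02 -1.83859776e+01]
0.006 lens l p20 -0.0103 170
0.02 lens l p20 -0.0057 98
0.04 lens l p20 -0.0008 144
0.06 lens l p20 0.0056 146
0.08 lens l p20 0.0121 165
0.1 lens l p20 0.0212 309
scene crossbar 80 l 0.0893 z [0.0046 0.0102 0.0169] w -0.071 0.069
top crossbar 71 l 0.0881 z [0.0046 0.0109 0.0151] w -0.072 0.071
```

Lean is 17.6° and the cross-bar is down. Release and back off along the tool axis.

>>> move_arm:
  plan:
    - [-0.6,0,0,0,0,0,0]
    - [-0.3,0,0,0,0,0,0]
    - [-0.3,0,0,0,0,0,0]
    - [-0.3,0.0014,0.004,0.009,0,0,0]
    - [-0.3,0.0027,0.008,0.018,0,0,0]
    - [-0.3,0.004,0.012,0.027,0,0,0]
    - [-0.3,0.004,0.012,0.027,0,0,0]
    - [-0.3,0,0,0.04,0,0,0]
    - [-0.3,0,0,0,0,0,0]
    - [-0.3,0,0,0,0,0,0]

```text
time_s: 20.98
tcp_pos: [0.5601, 0.2033, 0.2136]
eef_rot: [155.0, -0.0, -18.3]
contact_force: [0.0, -0.4, -1.8]
gripper_width: 0.0309
gripper_force: 0.0
```

```bash
sleep 3; python3 - <<'E'
from m2 import *
lamp2()
c=cap('scene');C=cloud(c)
for n,(cx,cy),rad in(('tin',(.395,.134),.07),('carton',(.405,.272),.09),('can',(.648,.016),.055)):
    P=C.reshape(-1,3);q=(np.hypot(P[:,0]-cx,P[:,1]-cy)<rad)&(P[:,2]>.009)&(P[:,2]<.21);print(n,P[q].min(0).round(3),P[q].max(0).round(3))
i=cv2.cvtColor(c['img'],cv2.COLOR_RGB2BGR)[90:330,160:400];cv2.imwrite('pics/f.png',cv2.resize(i,(600,600),interpolation=cv2.INTER_CUBIC))
E
```

```text
20.975 [0.56009965 0.20325899 0.21355633] [ 0.01050622 -0.3989997  -1.80327027] [ 1.55036727e+02 -4.65246497e-03 -1.83478399e+01]
0.006 lens l p20 -0.0104 164
0.02 lens l p20 -0.0063 109
0.04 lens l p20 -0.0008 138
0.06 lens l p20 0.0053 136
0.08 lens l p20 0.0115 169
0.1 lens l p20 0.0202 298
scene crossbar 72 l 0.0891 z [0.0056 0.0097 0.0149] w -0.075 0.069
top crossbar 46 l 0.089 z [0.0046 0.0112 0.0149] w 0.049 0.074
tin [0.353 0.091 0.009] [0.436 0.175 0.077]
carton [0.354 0.211 0.009] [0.455 0.333 0.069]
can [ 0.62  -0.014  0.009] [0.675 0.042 0.204]
```

View pics/f.png

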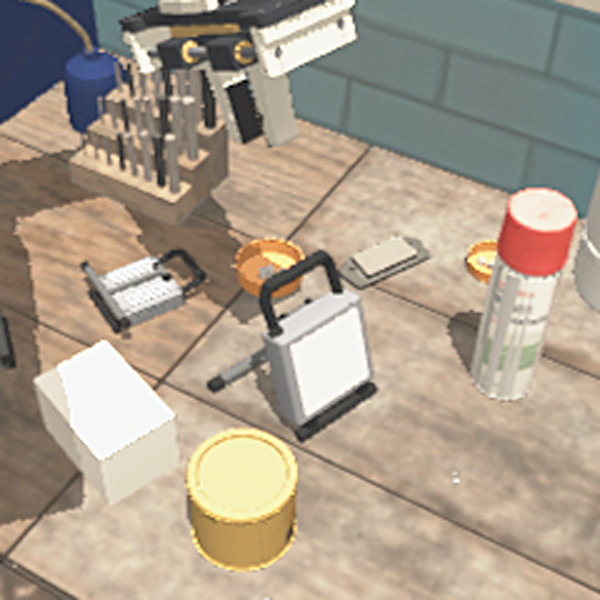

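The light stands by itself, leaning back on its foot bar and the leg. The tin, carton and can are unmoved, and the gripper is clear, so I'm handing in.

```bash
python3 -c "
from h import *
print(workorder.close_job())"
```

```text
the job is handed in; nothing more can be done
None
```

The job is handed in at about 21 s of the 54 s allowed: the tub is clear, the leg is out at its stop, and the light stands by itself within about 5 mm of where it lay, leaning about 17° on its foot bar and leg, with the tin, can and carton unmoved.

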